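# Hang an unevenly loaded bottle carrier level

## Robot

A 6-joint arm with a two-finger parallel gripper is mounted at the origin on a cart in front of the work surface, level with it; the furniture and walls round the work are solid. World frame = base frame: x ahead of the robot, y to its left, z up, the work surface at z = 0. Lengths are in m, angles in rad, forces in N, time in s.
With the tool pointing down it reaches from about 0.35 to 0.975 m from the base axis. Payload 4.9 kg.
Tool frame: the origin (TCP) lies at the very end of the fingers, on their centre line; the grasp point (between the pads) lies 19 mm behind it (ctrl.grasp_offset is the distance from the TCP to the grasp point, in m); z points along the fingers, y is the line along which they close (so a half turn about z gives the same grasp; the last joint's range is limited). The gripper opens to 85 mm and grips with 20 to 120 N. Pads are 22 mm wide; open, the fingers measure 114 mm over their backs; the gripper's body (76 mm by 85 mm) begins 54 mm behind the grasp point. The pads swing forward as they close: fully open they stand 13 mm farther back than shut.
Start: joints at [1.025, 0.053, 1.613, -0, 1.476, -0.119], TCP at [0.259, 0.569, 0.231] pointing down, gripper open.
Joint ranges: [-3.01, 3.01], [-1.01, 2.22], [0.06, 2.58], [-1.02, 4.17], [0.09, 2.62], [-3.14, 3.14]. Speed limits (rad/s): [2.57, 2.57, 3.14, 3.14, 3.14, 3.14].

## Interface

Orientations are given as a rotation vector (axis times angle).
In Python, from station import ctrl, optics gives the robot as it stands.
- The arm moves only by the shell command python3 -m handwheel 'ROWS' [OPENING] [FORCE]. ROWS is JSON, a list of rows, each an object of numbers: "tx", "ty", "tz": the shift along the tool's x, y, z in mm; "roll": the turn about the tool's z in rad. A call has 1 to 12 rows; each row shifts and turns the commanded pose from where the row before left it, along the tool's axes as they then stand; what a row does not reach is not made up. A row lasts 1/12 s, in which the tool goes at most 41.7 mm and 7.16 degrees, less where a joint would pass 70% of its speed; a pose out of reach is approached as far as the arm can. A call with a gripper value outside its range is refused whole. OPENING is the finger opening in mm, from 0 to 85.4, set as the call begins (- or left out, the last holds). The fingers move at their own pace and stop on an object; FORCE is the grip in N (left out, the last holds). Time passes only in rows, so rows that do not move let the fingers close. It gives the time, the measured TCP pose, the force, the opening and the grip force at its end, in the units of the state.
- ctrl.get_obs(): the state, without advancing time (a new reading comes with each control period).
- optics.get_image(name): name is "scene" or "top" or "wrist"; returns (picture, depth): 384x512x3 uint8, red, green, blue; 384x512 float32, m along the optical axis (not along the pixel's ray), 0 where there is no reading.
- optics.camera_params(name): a dict with "mtx" (3x3 intrinsics, pixels), "k1" (the pictures are not rectified: a ray, as slopes to the right and down, at radius r is drawn at 1 + k1 r^2 times it, then the intrinsics apply), "extrinsics" (4x4, takes a point from camera to world coordinates); the wrist camera has in their place "tool_from_camera" (4x4, takes a point from camera to tool coordinates, whose origin is the TCP and whose axes are the flange's). Camera axes: x right, y down, z forward; pixel columns grow to the right and rows downward; lengths in m; the calibration is good to about 2 mm. A picture is of the moment at which its call begins: read the wrist's pose just before it. camera_params takes no time and is no camera call.
- ctrl.finish_job(): hands the job in; it is judged then, once.
The state is a dict: "t": time; "q": joint angles; "dq": joint speeds; "effort": joint torques, N m; "tool_pos": TCP position; "tool_rot": TCP orientation; "contact_force": force on the tool from outside, world axes, zero at the start; "wrist_torque": the same for the moment, N m; "opening": finger opening in m; "grip_force": force on a finger pad.
Only numpy, scipy, OpenCV 4.12 (cv2) and the standard library are available. Lean on these libraries where they do the work, as an engineer would, in place of code of your own. Each camera call takes 0.05 s, during which the arm holds its last target. There are 200 camera calls.

## Task

Three alike amber bottles stand in the carrier: one is full of steel beads, two are empty, and only their weight tells which. Take the carrier by its black grip, find out where its weight lies, and hang it gently on the stand's pin, which is clamped at no set height, seated in the pin's groove by the hole that lets it hang level, so that it can go level into a bath; then let go. Keep all bottles standing in the carrier, do not press or drop it hard on the pin, and leave the dish, the timer and the steel cup where they are.

Things in the scene. Friction and masses are not known exactly. Their poses are not given: they have to be found in the camera images.
- carrier: Bottle carrier, 48 x 170 x 146 mm, loaded about 445 g: white rack, three bottle places at y = -50, 0, 50 mm, end straps, upright aluminium rail plate 4 mm thick with five holes, black grip on top. Origin: centre of its underside; x normal to the plate (roughly away from the robot), y along it, z up. Centre of mass about 20 mm from the middle towards a full end bottle.
- grip (a point): Centre of the black grip strip on the rail: 10 mm thick (carrier x), 116 mm long (y), from z = 120 to 146 mm of the carrier; axes as the carrier's. Grip it anywhere along its length, closing along x. Hung by the hole nearest above the centre of mass the carrier is level to 5 degrees; by any other it hangs 10 degrees or more askew.
- hole1 (a point): Centre of a round hole, 13 mm across, in the carrier's 4 mm rail plate, at carrier x 0, z 104 mm and y = -40 mm; axes as the carrier's.
- hole2 (a point): Centre of a round hole, 13 mm across, in the carrier's 4 mm rail plate, at carrier x 0, z 104 mm and y = -20 mm; axes as the carrier's.
- hole3 (a point): Centre of a round hole, 13 mm across, in the carrier's 4 mm rail plate, at carrier x 0, z 104 mm and y = 0 mm; axes as the carrier's.
- hole4 (a point): Centre of a round hole, 13 mm across, in the carrier's 4 mm rail plate, at carrier x 0, z 104 mm and y = 20 mm; axes as the carrier's.
- hole5 (a point): Centre of a round hole, 13 mm across, in the carrier's 4 mm rail plate, at carrier x 0, z 104 mm and y = 40 mm; axes as the carrier's.
- bottle_a: One of three amber bottles standing in the carrier, 34 mm across, 75 mm tall, black cap; origin at the centre of its underside, which stands at carrier z = 8 mm. All three look alike: one, whichever it is, is filled with steel beads (about 225 g), the other two are empty (about 45 g each). This cannot be seen; it must be felt.
- bottle_b: One of three amber bottles standing in the carrier, 34 mm across, 75 mm tall, black cap; origin at the centre of its underside, which stands at carrier z = 8 mm. All three look alike: one, whichever it is, is filled with steel beads (about 225 g), the other two are empty (about 45 g each). This cannot be seen; it must be felt.
- bottle_c: One of three amber bottles standing in the carrier, 34 mm across, 75 mm tall, black cap; origin at the centre of its underside, which stands at carrier z = 8 mm. All three look alike: one, whichever it is, is filled with steel beads (about 225 g), the other two are empty (about 45 g each). This cannot be seen; it must be felt.
- stand: Heavy fixed stand: grey base plate 140 x 200 x 14 mm, 12 mm steel rod, axis 64 mm behind the groove (+x), top at z = 235 mm; a boss head carries a level pin pointing to the stand's -x, towards the robot. The boss is clamped tight with the pin's axis anywhere from z = 180 to 200 mm: find its height by eye and touch. Origin on the bench right under the groove; z up.
- under_groove (a point): Point on the base plate's top (z = 14 mm) under the middle of the pin's groove; axes as the stand's. The pin from its free end, 15 mm before this point (-x): a bead 11 mm across and 8 mm long with a flat, barely bevelled end, the groove (6 mm across, 8 mm long floor), an 18 mm collar 5 mm behind the middle. A plate hung in the groove has its hole's centre 3.5 mm below the pin's axis.
- culture_dish: Lidded petri dish, 90 mm across, 15 mm tall, cream filling; a bystander. Origin at the centre of its underside.
- bench_timer: White timer lying face up, 66 x 66 x 18 mm; a bystander. Origin at the centre of its underside.
- steel_cup: Slender steel cup, 33 mm across, 64 mm tall; a bystander. Origin at the centre of its underside.
Things that resemble listed ones, but are neither listed nor needed, are in the scene too. What is shaped like the bottle_b but turquoise is not meant.

How it is judged:
On the way:
1. the loaded carrier is lifted clear of the bench, held by the fingers (height (world z) of carrier above 0.008 m and contact force between the fingers and carrier above 1 N), for 0.3 s.
At the end, for the whole second after the job is handed in: The carrier hangs at rest from the pin by one of its holes, seated in the groove (hole centre within 6 mm of the groove's middle along and across the pin, underside 68 to 94.5 mm above the bench), upright to 0.12 rad (7 degrees), all three bottles seated in their places (((x of hole1 in the frame of stand between -0.006 and 0.006 m and y of hole1 in the frame of stand between -0.006 and 0.006 m) or (x of hole2 in the frame of stand between -0.006 and 0.006 m and y of hole2 in the frame of stand between -0.006 and 0.006 m) or (x of hole3 in the frame of stand between -0.006 and 0.006 m and y of hole3 in the frame of stand between -0.006 and 0.006 m) or (x of hole4 in the frame of stand between -0.006 and 0.006 m and y of hole4 in the frame of stand between -0.006 and 0.006 m) or (x of hole5 in the frame of stand between -0.006 and 0.006 m and y of hole5 in the frame of stand between -0.006 and 0.006 m)) and angle between carrier's own z axis and vertical below 0.12 rad and height (world z) of carrier between 0.068 and 0.0945 m and contact force between carrier and stand above 2.5 N and linear speed of carrier below 0.03 m/s and angular speed of carrier below 0.3 rad/s and z of each of bottle_a, bottle_b, bottle_c in the frame of carrier below 0.02 m and distance between each of bottle_a, bottle_b, bottle_c and carrier below 0.065 m); the robot touches nothing.
It fails at once if the carrier is pressed, knocked or dropped against the stand with more than 15 N (contact force between carrier and stand above 15 N).
It fails at once if a bottle leaves the carrier's rack (distance between any of bottle_a, bottle_b, bottle_c and carrier above 0.08 m).
It fails at once if the dish, the timer or the steel cup is moved by more than 15 mm (distance of any of culture_dish, bench_timer, steel_cup from where it was at the start of the episode above 0.015 m).
It also fails if it takes over 67 s, if anything falls off the work surface, if the arm or the gripper's body presses on something with over 40 N, if the wrist force passes 120 N, or if a joint passes its speed limit or range.

## Working session

There is one attempt and no reset: what is moved stays moved. The work goes in short steps, Python scripts to look and compute and a shell command to move; the robot and the scene stay as the last step left them, time stands still between calls to the robot, and variables do not carry over. Pictures are saved under pics/ and viewed, at most 11 in all, crops included, and the job is handed in when it is done.

```bash
ls; mkdir -p pics; cat > h.py <<'E'
import numpy as np, cv2
from scipy.spatial.transform import Rotation as R
from station import ctrl, optics
def pose():
    o=ctrl.get_obs(); T=np.eye(4); T[:3,:3]=R.from_rotvec(o['tool_rot']).as_matrix(); T[:3,3]=o['tool_pos']; return T
def shot(n,save=None):
    T=pose(); im,d=optics.get_image(n); p=optics.camera_params(n)
    E=np.array(p['extrinsics']) if n!='wrist' else T@np.array(p['tool_from_camera'])
    if save: cv2.imwrite('pics/'+save,im[:,:,::-1])
    return im,d,(np.array(p['mtx']),p['k1'],E)
def rays(c,uv):
    K,k,E=c; uv=np.atleast_2d(np.array(uv,float))
    s=cv2.undistortPoints(uv[:,None],K,np.array([k,0,0,0.])).reshape(-1,2)
    return E[:3,3],np.c_[s,np.ones(len(s))]
def onplane(c,uv,z):
    o,s=rays(c,uv); D=s@c[2][:3,:3].T
    return o+D*((z-o[2])/D[:,2])[:,None]
def bydepth(c,uv,d):
    o,s=rays(c,uv); return o+(s*np.array(d)[:,None])@c[2][:3,:3].T
def cloud(c,d):
    v,u=np.mgrid[0:d.shape[0],0:d.shape[1]]
    return bydepth(c,np.c_[u.ravel(),v.ravel()],d.ravel()).reshape(*d.shape,3)
def proj(c,P):
    K,k,E=c; q=(np.atleast_2d(P)-E[:3,3])@E[:3,:3]; 
    return cv2.projectPoints(q,np.zeros(3),np.zeros(3),K,np.array([k,0,0,0.]))[0].reshape(-1,2)
E
python3 - <<'E'
from h import *
for n in ('scene','top'):
    im,d,c=shot(n,n+'1.png'); print(n,c[2].round(3).tolist(),c[0].round(1).tolist(),c[1],(d>0).mean())
o=ctrl.get_obs(); print(o); print(optics.camera_params('wrist')); print(ctrl.grasp_offset)
E
```

```text
pics
scene [[0.688, -0.459, 0.562, -0.111], [-0.726, -0.422, 0.543, -0.605], [-0.013, -0.782, -0.624, 0.8], [0.0, 0.0, 0.0, 1.0]] [[364.6, 0.0, 250.0], [0.0, 364.6, 193.6], [0.0, 0.0, 1.0]] -0.0037175419925633254 0.9962056477864584
top [[0.022, -0.984, 0.178, 0.285], [-1.0, -0.025, -0.013, -0.003], [0.017, -0.177, -0.984, 1.274], [0.0, 0.0, 0.0, 1.0]] [[359.9, 0.0, 251.6], [0.0, 359.9, 185.1], [0.0, 0.0, 1.0]] 0.03528047008081875 0.9960225423177084
{'t': 0.1, 'q': array([ 1.02500001e+00,  5.32732071e-02,  1.61412548e+00,  1.09330649e-05,
        1.47598072e+00, -1.18948809e-01]), 'dq': array([ 0.00063968, -0.00120101, -0.00338316,  0.00052545, -0.00151268,
        0.00028796]), 'effort': array([ 4.60406427e-04, -3.94899201e+01, -3.71366107e+01, -1.65447309e-04,
        3.82262937e-03,  1.72535420e-05]), 'tool_pos': array([0.25843526, 0.56846844, 0.23021553]), 'tool_rot': array([-6.65287675e-01, -3.06973327e+00,  2.64693481e-03]), 'contact_force': array([ 0.18900161, -0.51152231,  0.49426692]), 'wrist_torque': array([-0.02739851, -0.01696598, -0.00956403]), 'grip_force': 0.0, 'opening': 0.0854863761569935}
{'mtx': array([[318.5594917 ,   0.        , 258.26775577],
       [  0.        , 318.5594917 , 187.85646649],
       [  0.        ,   0.        ,   1.        ]]), 'k1': -0.033516572659507075, 'tool_from_camera': array([[ 4.97436726e-04, -9.49264532e-01, -3.14478300e-01,
         8.04059916e-02],
       [ 9.99999803e-01,  3.51943488e-04,  5.19429028e-04,
         2.73340942e-04],
       [-3.82396964e-04, -3.14478496e-01,  9.49264520e-01,
        -1.43446363e-01],
       [ 0.00000000e+00,  0.00000000e+00,  0.00000000e+00,
         1.00000000e+00]])}
0.0187
```

View pics/scene1.png

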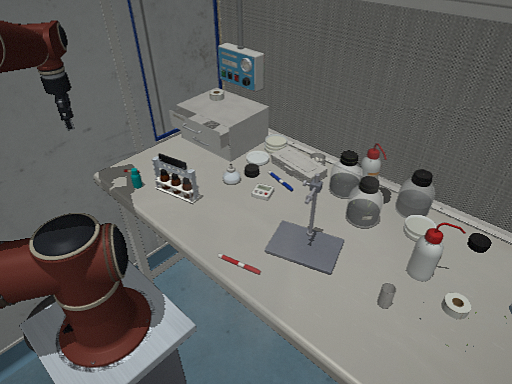

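View pics/top1.png

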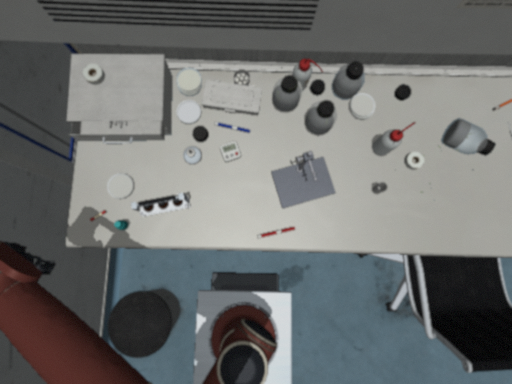

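The scene view shows the carrier at about (176,180) and the stand at (305,240), with its pin near (312,183). In the top view the carrier is at (162,203), the dish at (120,186), the timer at (231,152) and the cup at (379,187). Next I measure these.

```bash
python3 - <<'E'
from h import *
def fit(P):
    (cx,cy),(w,h),a=cv2.minAreaRect((P[:,:2]*1000).astype(np.float32)); return np.round([cx,cy,w,h,a],1)
for n,cb,sb,gb in (('scene',(140,145,215,210),(255,170,350,275),0),('top',(120,185,200,225),(262,145,345,212),0)):
    im,d,c=shot(n); C=cloud(c,d); g=im.astype(int).max(2)
    M=np.zeros(d.shape,bool); M[cb[1]:cb[3],cb[0]:cb[2]]=1
    m=M&(g<60)&(C[...,2]>.11)&(C[...,2]<.17); P=C[m]
    print(n,'grip',m.sum(),P.mean(0).round(4),np.percentile(P[:,2],[2,50,98]).round(4),fit(P))
    v,u=np.nonzero(m); rect=cv2.minAreaRect(np.c_[u,v].astype(np.float32)); print(cv2.boxPoints(rect).round(1).tolist(), onplane(c,[rect[0]],.146).round(4))
    m=M&(C[...,2]>.02)&(C[...,2]<.17); print('carrier all',fit(C[m]))
    S=np.zeros(d.shape,bool); S[sb[1]:sb[3],sb[0]:sb[2]]=1
    m=S&(C[...,2]>.006)&(C[...,2]<.022); print('base',m.sum(),np.median(C[m][:,2]).round(4),fit(C[m]))
    b=S&(g<125)&(C[...,2]<.03);b=cv2.morphologyEx(b.astype(np.uint8),3,np.ones((5,5)))
    k=max(cv2.findContours(b,0,2)[0],key=cv2.contourArea); q=cv2.approxPolyDP(k,6,True)[:,0]; print('corners',q.tolist(),onplane(c,q,.014).round(4).tolist())
    m=S&(C[...,2]>.15)&(C[...,2]<.26); P=C[m]; print('top',m.sum(),P.max(0).round(4))
    for lo in np.arange(.15,.25,.01):
        q=P[(P[:,2]>=lo)&(P[:,2]<lo+.01)]
        if len(q): print(round(lo,2),len(q),q.min(0).round(3),q.max(0).round(3))
E
```

```text
scene grip 189 [0.4364 0.2776 0.1375] [0.1235 0.1393 0.1476] [437.3 280.8  13.5 113.3  11.4]
[[157.10000610351562, 159.1999969482422], [159.39999389648438, 152.89999389648438], [187.8000030517578, 163.1999969482422], [185.39999389648438, 169.5]] [[0.4297 0.2655 0.146 ]]
carrier all [536.8 312.7 326.4 219.1   2.8]
base 3010 0.0142 [ 643.3 -116.9  489.4  315.8   42.8]
corners [[282, 221], [264, 251], [330, 274], [343, 239]] [[0.5644, -0.0909, 0.014], [0.4313, -0.1336, 0.014], [0.4902, -0.3195, 0.014], [0.6266, -0.2741, 0.014]]
top 295 [ 0.589  -0.1548  0.2363]
0.15 14 [ 0.569 -0.193  0.15 ] [ 0.581 -0.184  0.16 ]
0.16 10 [ 0.57  -0.193  0.16 ] [ 0.578 -0.184  0.167]
0.17 11 [ 0.57  -0.193  0.17 ] [ 0.578 -0.186  0.179]
0.18 12 [ 0.562 -0.203  0.181] [ 0.589 -0.178  0.189]
0.19 74 [ 0.5   -0.215  0.19 ] [ 0.588 -0.155  0.2  ]
0.2 116 [ 0.499 -0.214  0.2  ] [ 0.588 -0.155  0.21 ]
0.21 30 [ 0.564 -0.201  0.21 ] [ 0.587 -0.176  0.22 ]
0.22 14 [ 0.57  -0.193  0.22 ] [ 0.579 -0.184  0.23 ]
0.23 14 [ 0.57  -0.193  0.232] [ 0.581 -0.182  0.236]
top grip 92 [0.4324 0.2832 0.1429] [0.1291 0.1436
[... 207 characters left out ...]
99 0.146 ]]
carrier all [421.1 313.   54.4 232.8  17.9]
base 2026 0.013 [ 533.9 -199.9  217.5  298.5   10. ]
corners [[272, 172], [280, 199], [291, 190], [333, 192], [322, 158], [300, 156]] [[0.5619, -0.091, 0.014], [0.4649, -0.1205, 0.014], [0.4982, -0.1594, 0.014], [0.4947, -0.3087, 0.014], [0.6182, -0.2711, 0.014], [0.6237, -0.1916, 0.014]]
top 189 [ 0.588  -0.1516  0.2376]
0.18 4 [ 0.558 -0.199  0.188] [ 0.567 -0.175  0.19 ]
0.19 63 [ 0.497 -0.213  0.19 ] [ 0.577 -0.152  0.2  ]
0.2 89 [ 0.499 -0.212  0.2  ] [ 0.588 -0.153  0.21 ]
0.21 16 [ 0.562 -0.196  0.21 ] [ 0.584 -0.174  0.217]
0.22 4 [ 0.567 -0.19   0.222] [ 0.574 -0.181  0.226]
0.23 13 [ 0.568 -0.192  0.231] [ 0.578 -0.183  0.238]
```

```bash
cat >> h.py <<'E'
def delta(target,yaw=None):
    "tool shifts (mm) to target TCP, and roll to bring tool y to world yaw (mod pi)"
    T=pose(); out=(T[:3,:3].T@(np.array(target)-T[:3,3])*1000).round(1)
    if yaw is None: return out
    y=T[:3,1]; a=np.arctan2(y[1],y[0]); r=(a-yaw+np.pi/2)%np.pi-np.pi/2
    return out,'roll',round(r,3),'rows',np.ceil(abs(r)/.124)
E
python3 - <<'E'
from h import *
print(pose().round(3)); a=np.radians(11.4)
print(delta([.433,.280,.25],a))
E
```

```text
[[-0.91   0.414 -0.001  0.259]
 [ 0.414  0.91  -0.001  0.569]
 [ 0.    -0.001 -1.     0.231]
 [ 0.     0.     0.     1.   ]]
(array([-278.3, -190.5,  -19.3]), 'roll', np.float64(0.945), 'rows', np.float64(8.0))
```

```bash
python3 -m handwheel '[{"tx":-35,"ty":-24,"tz":-2},{"tx":-35,"ty":-24,"tz":-3},{"tx":-35,"ty":-24,"tz":-2},{"tx":-35,"ty":-24,"tz":-3},{"tx":-35,"ty":-24,"tz":-2},{"tx":-35,"ty":-24,"tz":-3},{"tx":-35,"ty":-24,"tz":-2},{"tx":-33,"ty":-22,"tz":-2},{"roll":0.12},{"roll":0.12},{"roll":0.12},{"roll":0.12}]' 85; python3 -m handwheel '[{"roll":0.12},{"roll":0.12},{"roll":0.12},{"roll":0.105},{}]'
cat > grip.py <<'E'
from h import *
import sys
im,d,c=shot('wrist',sys.argv[1]); C=cloud(c,d); g=im.astype(int).max(2)
m=(g<70)&(C[...,2]>.135)&(C[...,2]<.155)&(np.hypot(C[...,0]-.433,C[...,1]-.28)<.09)
m=cv2.morphologyEx(m.astype(np.uint8),2,np.ones((2,2)))
k=max(cv2.findContours(m,0,1)[0],key=cv2.contourArea)[:,0]
print(np.median(C[m>0][:,2]),len(k))
P=onplane(c,k,.146); (cx,cy),(w,h),a=cv2.minAreaRect((P[:,:2]*1000).astype(np.float32)); print(cx,cy,w,h,a)
print(pose().round(4)[:3])
E
python3 grip.py w1.png
```

```text
$[0]: bad value
$[0]: bad value
Traceback (most recent call last):
  File "grip.py", line 6, in <module>
    k=max(cv2.findContours(m,0,1)[0],key=cv2.contourArea)[:,0]
      ~~~^^^^^^^^^^^^^^^^^^^^^^^^^^^^^^^^^^^^^^^^^^^^^^^^
ValueError: max() iterable argument is empty
```

View pics/w1.png

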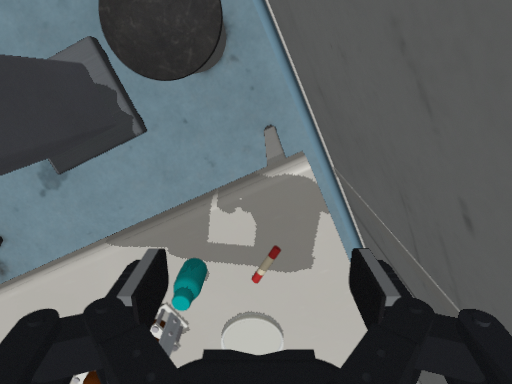

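The arm hasn't moved: the rows were refused, and the wrist still sees its start view. I'll retry with all four keys in each row.

```bash
python3 -m handwheel '[{"tx":-35,"ty":-24,"tz":-2,"roll":0},{"tx":-35,"ty":-24,"tz":-3,"roll":0},{"tx":-35,"ty":-24,"tz":-2,"roll":0},{"tx":-35,"ty":-24,"tz":-3,"roll":0},{"tx":-35,"ty":-24,"tz":-2,"roll":0},{"tx":-35,"ty":-24,"tz":-3,"roll":0},{"tx":-35,"ty":-24,"tz":-2,"roll":0},{"tx":-33,"ty":-22,"tz":-2,"roll":0}]' 85
```

```text
t: 0.92
tool_pos: [0.4307, 0.2839, 0.2502]
tool_rot: [0.665, 3.07, 0.0]
contact_force: [-0.4, 0.8, 0.5]
opening: 0.0845
grip_force: 0.0
```

```bash
python3 -m handwheel '[{"roll":0.12},{"roll":0.12},{"roll":0.12},{"roll":0.12},{"roll":0.12},{"roll":0.12},{"roll":0.12},{"roll":0.105},{"tx":0}]'; python3 grip.py w2.png
```

```text
0.1460714139934134 241
437.4900817871094 286.44677734375 12.366756439208984 113.98635864257812 12.657368659973145
[[-0.9077  0.4197  0.0039  0.4343]
 [ 0.4197  0.9077 -0.0043  0.2789]
 [-0.0053 -0.0023 -1.      0.2507]]$[0]: bad value
```

View pics/w2.png

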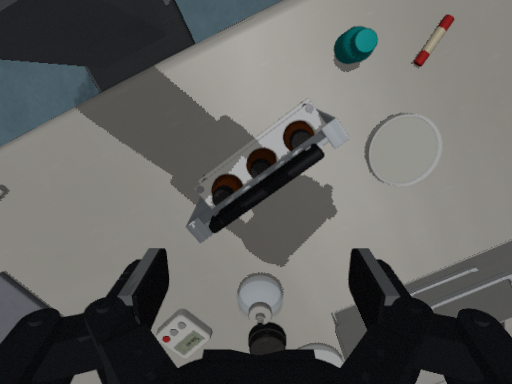

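```bash
python3 -m handwheel '[{"tx":0,"ty":0,"tz":0,"roll":0.12},{"tx":0,"ty":0,"tz":0,"roll":0.12},{"tx":0,"ty":0,"tz":0,"roll":0.12},{"tx":0,"ty":0,"tz":0,"roll":0.12},{"tx":0,"ty":0,"tz":0,"roll":0.12},{"tx":0,"ty":0,"tz":0,"roll":0.12},{"tx":0,"ty":0,"tz":0,"roll":0.12},{"tx":0,"ty":0,"tz":0,"roll":0.1},{"tx":0,"ty":0,"tz":0,"roll":0},{"tx":0,"ty":0,"tz":0,"roll":0}]'; python3 grip.py w3.png
```

```text
t: 1.8
tool_pos: [0.4299, 0.2861, 0.2499]
tool_rot: [-1.98, -2.439, 0.0]
contact_force: [0.4, -0.2, 0.6]
opening: 0.085
grip_force: 0.0
0.14637010301329034 286
439.1796875 287.1097412109375 9.611698150634766 115.05435180664062 12.141010284423828
[[-2.050e-01  9.788e-01 -1.000e-04  4.300e-01]
 [ 9.788e-01  2.050e-01 -1.000e-04  2.860e-01]
 [-0.000e+00 -1.000e-04 -1.000e+00  2.499e-01]]
```

View pics/w3.png

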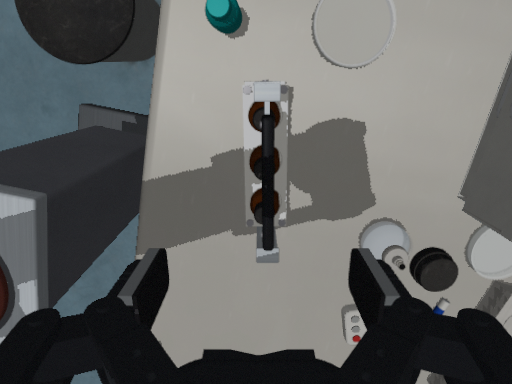

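The grip now lies along image column 267, from about (268,115) to (268,248), aligned with the tool. I centre over it, descend and measure again.

```bash
python3 -m handwheel '[{"tx":0,"ty":4.5,"tz":20,"roll":-0.003},{"tx":-1,"ty":4.5,"tz":20,"roll":-0.003},{"tx":0,"ty":0,"tz":20,"roll":0},{"tx":0,"ty":0,"tz":0,"roll":0},{"tx":0,"ty":0,"tz":0,"roll":0}]'; python3 grip.py w4.png; python3 - <<'E'
from h import *
im,d,c=shot('wrist'); C=cloud(c,d); print(delta([.4392,.2871,.12]))
E
```

```text
t: 2.27
tool_pos: [0.4383, 0.2865, 0.1888]
tool_rot: [-1.974, -2.442, 0.004]
contact_force: [-0.3, 0.7, 0.9]
opening: 0.0851
grip_force: 0.0
0.14633484543387545 357
438.87982177734375 286.72198486328125 9.523202896118164 115.88091278076172 12.57093334197998
[[-0.2094  0.9778 -0.      0.4391]
 [ 0.9778  0.2094 -0.      0.2869]
 [-0.     -0.     -1.      0.1904]]
[ 0.1 -0.6 71.4]
```

```bash
python3 -m handwheel '[{"tx":0,"ty":0,"tz":25,"roll":-0.006},{"tx":0,"ty":0,"tz":25,"roll":0},{"tx":0,"ty":0,"tz":20,"roll":0},{"tx":0,"ty":0,"tz":0,"roll":0},{"tx":0,"ty":0,"tz":0,"roll":0}]'; python3 -m handwheel '[{"tx":0,"ty":0,"tz":0,"roll":0},{"tx":0,"ty":0,"tz":0,"roll":0},{"tx":0,"ty":0,"tz":0,"roll":0},{"tx":0,"ty":0,"tz":0,"roll":0},{"tx":0,"ty":0,"tz":0,"roll":0},{"tx":0,"ty":0,"tz":0,"roll":0},{"tx":0,"ty":0,"tz":0,"roll":0},{"tx":0,"ty":0,"tz":0,"roll":0},{"tx":0,"ty":0,"tz":0,"roll":0}]' 5 100
```

```text
t: 2.78
tool_pos: [0.4392, 0.2869, 0.1206]
tool_rot: [-1.969, -2.448, 0.0]
contact_force: [0.2, 0.2, 0.8]
opening: 0.085
grip_force: 0.0
t: 3.53
tool_pos: [0.4391, 0.2868, 0.1205]
tool_rot: [-1.969, -2.448, 0.0]
contact_force: [-1.8, -0.5, 4.2]
opening: 0.0084
grip_force: 98.7
```

```bash
python3 - <<'E'
from station import ctrl
o=ctrl.get_obs(); print(o['tool_pos'],o['wrist_torque'],o['contact_force'],o['opening'])
E
python3 -m handwheel '[{"tx":0,"ty":0,"tz":-5,"roll":0},{"tx":0,"ty":0,"tz":-10,"roll":0},{"tx":0,"ty":0,"tz":-15,"roll":0},{"tx":0,"ty":0,"tz":0,"roll":0},{"tx":0,"ty":0,"tz":0,"roll":0},{"tx":0,"ty":0,"tz":0,"roll":0},{"tx":0,"ty":0,"tz":0,"roll":0}]'; python3 - <<'E'
from h import *
for i in range(4):
    o=ctrl.get_obs(); T=pose(); print('tool axes torque',(T[:3,:3].T@o['wrist_torque']).round(3),'F',o['contact_force'].round(2),o['opening']); optics.get_image('wrist')
print(pose().round(4)); shot('scene','s2.png')
im,d,c=shot('wrist','w5.png')
E
```

```text
[0.43913485 0.28683984 0.12049221] [-0.15906747  0.43887984  0.05075212] [-1.80030243 -0.54389469  4.19482261] 0.008432871614470969
t: 4.12
tool_pos: [0.4384, 0.2864, 0.1487]
tool_rot: [-1.968, -2.447, 0.003]
contact_force: [-0.5, 0.2, -5.6]
opening: 0.0081
grip_force: 97.7
tool axes torque [-0.02   0.003 -0.027] F [-0.53  0.25 -5.61] 0.008133357159548093
tool axes torque [ 0.003 -0.019  0.079] F [-0.27 -0.13 -4.24] 0.008132236757133926
tool axes torque [-0.049  0.058 -0.027] F [-0.36  0.18 -4.97] 0.00809311937150068
tool axes torque [-0.024  0.045  0.053] F [ 0.98 -0.32 -3.72] 0.007730470593072006
[[-2.143e-01  9.768e-01 -1.200e-03  4.387e-01]
 [ 9.768e-01  2.143e-01 -5.000e-04  2.866e-01]
 [-3.000e-04 -1.300e-03 -1.000e+00  1.492e-01]
 [ 0.000e+00  0.000e+00  0.000e+00  1.000e+00]]
```

View pics/w5.png

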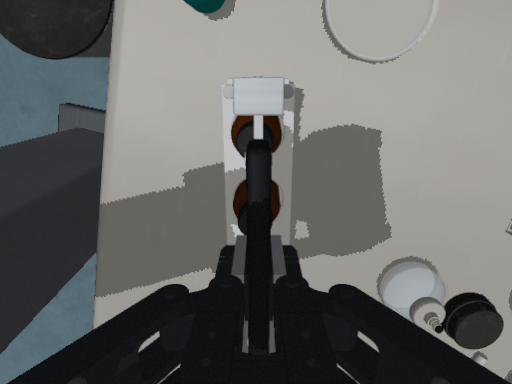

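The carrier is held straight, with the rail end strap at about (258,95). The torque reading is noisy, so I'll average more samples.

```bash
python3 - <<'E'
from h import *
A=[]
for i in range(30):
    o=ctrl.get_obs(); T=pose(); A.append(np.r_[T[:3,:3].T@o['wrist_torque'],T[:3,:3].T@o['contact_force'],pose()[2,0]]); optics.get_image('wrist')
A=np.array(A); print(A.mean(0).round(4),(A.std(0)/30**.5).round(4))
E
```

```text
[-2.2000e-03  9.0000e-04 -3.8000e-03 -1.2150e-01 -1.2400e-01  4.5208e+00
 -0.0000e+00] [0.0054 0.0055 0.008  0.0792 0.0864 0.0871 0.    ]
```

Mean torque is 0.001 ± 0.006 N m, where an end bottle would give ±0.09. The middle bottle is therefore full, so I use hole3. Now lift and carry it to the stand.

```bash
python3 -m handwheel '[{"tx":0,"ty":0,"tz":-15,"roll":0},{"tx":0,"ty":0,"tz":-25,"roll":0},{"tx":-10,"ty":-2,"tz":-20,"roll":0},{"tx":-25,"ty":-5,"tz":0,"roll":0},{"tx":-35,"ty":-8,"tz":0,"roll":0},{"tx":-35,"ty":-8,"tz":0,"roll":0},{"tx":-35,"ty":-8,"tz":0,"roll":0},{"tx":-35,"ty":-8,"tz":0,"roll":0},{"tx":-35,"ty":-8,"tz":0,"roll":0},{"tx":-35,"ty":-8,"tz":0,"roll":0},{"tx":-35,"ty":-8,"tz":0,"roll":0},{"tx":-35,"ty":-8,"tz":0,"roll":0}]'; python3 -m handwheel '[{"tx":-35,"ty":-8,"tz":0,"roll":-0.02},{"tx":-35,"ty":-8,"tz":0,"roll":-0.02},{"tx":-35,"ty":-8,"tz":0,"roll":-0.02},{"tx":-35,"ty":-8,"tz":0,"roll":-0.02},{"tx":-25,"ty":-5,"tz":0,"roll":-0.014},{"tx":-10,"ty":-2,"tz":0,"roll":0},{"tx":0,"ty":0,"tz":0,"roll":0},{"tx":0,"ty":0,"tz":0,"roll":0}]'
python3 - <<'E'
from h import *
print(pose().round(4)); G=[.5136,-.208,.1]; a=np.radians(17.8); print(delta(G,a)); shot('wrist','w6.png')
E
```

```text
t: 6.92
tool_pos: [0.4369, -0.0377, 0.2102]
tool_rot: [1.968, 2.447, 0.001]
contact_force: [1.3, 0.2, -5.5]
opening: 0.0082
grip_force: 98.0
t: 7.58
tool_pos: [0.4438, -0.2148, 0.2097]
tool_rot: [-1.852, -2.536, -0.001]
contact_force: [-0.3, 1.2, -4.6]
opening: 0.0079
grip_force: 98.3
[[-3.041e-01  9.526e-01 -6.000e-04  4.438e-01]
 [ 9.526e-01  3.041e-01  1.400e-03 -2.148e-01]
 [ 1.500e-03 -1.000e-04 -1.000e+00  2.097e-01]
 [ 0.000e+00  0.000e+00  0.000e+00  1.000e+00]]
(array([-14.9,  68.6, 109.7]), 'roll', np.float64(-0.002), 'rows', np.float64(1.0))
```

View pics/w6.png

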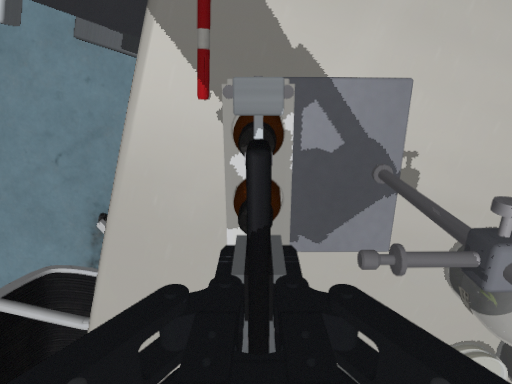

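The pin shows clearly: bead at u 360–380, v 260, groove near u 386, collar at u 398, horizontal in the image. I measure the pin and the grip in tool coordinates with this same camera.

```bash
cat > pin.py <<'E'
from h import *
im,d,c=shot('wrist'); T=pose(); p=optics.camera_params('wrist'); ct=(c[0],c[1],np.array(p['tool_from_camera']))
C=cloud(ct,d)*1000; g=im.astype(int).max(2)
# grip top: dark, far part
m=(g<70)&(abs(C[...,1])<8)&(C[...,2]<-18)&(C[...,2]>-33); m[:, :240]=0; m[:, :][240:]=0
P=C[m]; print('grip n',len(P),'z',np.percentile(P[:,2],[5,25,50,75]).round(2),'x by bins',[(int(lo),np.median(P[(P[:,0]>=lo)&(P[:,0]<lo+8)],0).round(2).tolist()) for lo in (20,36,50)])
v,u=np.nonzero(m); r=v.min(); e=proj(ct,[[.058,0,-.0258],[.058,0,-.0155]]); print('grip end row',r,'expected',e.round(1).tolist(), 'cols',u[(v>r+4)&(v<r+30)].min(),u[(v>r+4)&(v<r+30)].max())
# pin
tz=T[:3,:3].T@np.array([0,0,1])
m=(C[...,1]>35)&(C[...,1]<125)&(C[...,2]>-25)&(C[...,2]<45)&(abs(C[...,0])<40)
o=ct[2][:3,3]
for y0 in np.arange(46,112,3):
    q=m&(abs(C[...,1]-y0)<1.5)
    if q.sum()<6: continue
    v,u=np.nonzero(q); 
    # depth nearest + silhouette
    Q=C[q]; k=(Q[:,2]).min()
    s=rays(ct,[[u.mean(),v.min()-.5],[u.mean(),v.max()+.5]])[1]@ct[2][:3,:3].T; s/=np.linalg.norm(s,axis=1)[:,None]
    s2=s[:,[0,2]]; s2/=np.linalg.norm(s2,axis=1)[:,None]; h=np.arccos(s2[0]@s2[1])/2; b=s2.mean(0); b/=np.linalg.norm(b)
    # near surface distance along the bisector (xz plane)
    w=(Q[:,[0,2]]-o[[0,2]]*1000); dist=(w@b).min(); r=dist*np.sin(h)/(1-np.sin(h)); ax=o[[0,2]]*1000+b*(dist+r)
    print(round(float(y0),0),len(Q),'r',r.round(2),'axis x,z',ax.round(2))
print('pos',T[:3,3].round(4),'bead tip y',np.sort(C[m&(abs(C[...,0])<8+abs(1))][:,1])[:5].round(1))
E
python3 pin.py
```

```text
grip n 2324 z [-27.11 -26.45 -25.9  -25.2 ] x by bins [(20, [23.93, 0.9, -25.95]), (36, [40.15, 0.5, -25.98]), (50, [54.27, 0.5, -25.63])]
grip end row 144 expected [[256.7, 146.7], [256.8, 141.9]] cols 246 271
55.0 7 r 3.57 axis x,z [-12.89  12.72]
58.0 167 r 5.45 axis x,z [-13.14  11.55]
61.0 110 r 5.45 axis x,z [-13.13  11.51]
64.0 105 r 5.45 axis x,z [-12.98  11.24]
67.0 48 r 4.36 axis x,z [-13.1   11.38]
70.0 55 r 3.01 axis x,z [-12.95  11.61]
73.0 62 r 3.01 axis x,z [-13.07  11.77]
76.0 324 r 9.01 axis x,z [-13.47  11.49]
79.0 138 r 9.03 axis x,z [-13.58  11.63]
82.0 41 r 4.37 axis x,z [-13.02  11.07]
85.0 86 r 4.37 axis x,z [-13.    11.01]
88.0 86 r 4.37 axis x,z [-13.1   11.12]
91.0 73 r 4.1 axis x,z [-12.72  10.98]
94.0 82 r 4.11 axis x,z [-13.04  11.47]
97.0 83 r 4.1 axis x,z [-12.61  10.7 ]
100.0 89 r 4.38 axis x,z [-13.15  11.03]
103.0 82 r 4.38 axis x,z [-13.05  10.81]
106.0 88 r 4.66 axis x,z [-12.97  11.17]
109.0 91 r 4.68 axis x,z [-13.21  11.51]
pos [ 0.4439 -0.2139  0.2097] bead tip y [56.4 57.  57.1 57.3 57.3]
```

```bash
python3 -m handwheel '[{"tx":-5,"ty":5,"tz":-2,"roll":0},{"tx":-5,"ty":10,"tz":-2,"roll":0},{"tx":-3,"ty":10,"tz":-0.7,"roll":0},{"tx":0,"ty":5,"tz":0,"roll":0},{"tx":0,"ty":0,"tz":0,"roll":0},{"tx":0,"ty":0,"tz":0,"roll":0},{"tx":0,"ty":0,"tz":0,"roll":0}]'
sed -i 's/C\[...,1\]>35)&(C\[...,1\]<125/C[...,1]>22)\&(C[...,1]<95/; s/arange(46,112,3)/arange(26,64,3)/; s/C\[...,2\]>-25)&/C[...,2]>3)\&/' pin.py; python3 pin.py; python3 - <<'E'
from h import *
shot('wrist','w7.png')
E
```

```text
t: 8.27
tool_pos: [0.4763, -0.218, 0.2143]
tool_rot: [-1.851, -2.538, 0.0]
contact_force: [-0.5, -0.3, -4.4]
opening: 0.0082
grip_force: 98.3
grip n 2321 z [-27.01 -26.42 -25.86 -25.19] x by bins [(20, [24.07, 0.5, -25.9]), (36, [40.09, 0.5, -25.98]), (50, [54.22, 0.5, -25.51])]
grip end row 144 expected [[256.7, 146.7], [256.8, 141.9]] cols 246 271
26.0 37 r 4.39 axis x,z [ 0.81 15.88]
29.0 114 r 5.48 axis x,z [ 0.96 15.59]
32.0 107 r 5.49 axis x,z [ 0.81 15.88]
35.0 107 r 5.49 axis x,z [ 0.83 15.83]
38.0 54 r 4.12 axis x,z [ 0.62 15.6 ]
41.0 55 r 3.02 axis x,z [ 0.51 15.81]
44.0 60 r 3.03 axis x,z [ 0.5  15.82]
47.0 262 r 9.08 axis x,z [ 0.42 16.08]
50.0 95 r 9.09 axis x,z [ 0.36 16.19]
53.0 87 r 4.67 axis x,z [ 0.61 15.57]
56.0 93 r 4.69 axis x,z [ 0.41 15.94]
59.0 89 r 4.7 axis x,z [ 0.19 16.38]
62.0 92 r 4.69 axis x,z [ 0.4  15.93]
pos [ 0.4762 -0.2181  0.2144] bead tip y [27.1 27.2 27.2 27.2 27.2]
```

View pics/w7.png

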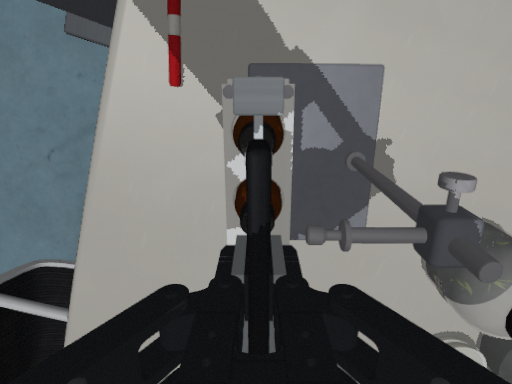

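```bash
python3 -m handwheel '[{"tx":0.8,"ty":5,"tz":-0.3,"roll":0},{"tx":0,"ty":8,"tz":0,"roll":0},{"tx":0,"ty":6,"tz":0,"roll":0},{"tx":0,"ty":2,"tz":0,"roll":0},{"tx":0,"ty":0,"tz":0,"roll":0},{"tx":0,"ty":0,"tz":0,"roll":0},{"tx":0,"ty":0,"tz":0,"roll":0}]'
sed -i 's/C\[...,1\]>22)&(C\[...,1\]<95/C[...,1]>4)\&(C[...,1]<75/; s/arange(26,64,3)/arange(5,43,3)/; s/C\[...,2\]>3)&/C[...,2]>6)\&/' pin.py; python3 pin.py; python3 - <<'E'
from h import *
shot('wrist','w8.png')
im=cv2.imread('pics/w8.png')[170:330,200:420]; cv2.imwrite('pics/w8c.png',cv2.resize(im,None,fx=3.6,fy=3.6))
E
```

```text
t: 8.95
tool_pos: [0.4962, -0.2112, 0.2148]
tool_rot: [-1.852, -2.537, 0.0]
contact_force: [0.2, 1.0, -4.3]
opening: 0.0084
grip_force: 98.3
grip n 2319 z [-27.04 -26.38 -25.86 -25.17] x by bins [(20, [23.9, 0.5, -25.88]), (36, [40.19, 0.5, -25.95]), (50, [54.16, 0.5, -25.51])]
grip end row 145 expected [[256.7, 146.7], [256.8, 141.9]] cols 246 271
8.0 74 r 7.91 axis x,z [ 6.35 22.47]
11.0 82 r 7.02 axis x,z [ 6.   21.17]
14.0 94 r 5.53 axis x,z [ 0.29 16.95]
17.0 61 r 4.14 axis x,z [ 0.11 16.66]
20.0 59 r 3.04 axis x,z [ 0.13 16.61]
23.0 60 r 3.03 axis x,z [ 0.16 16.54]
26.0 195 r 9.11 axis x,z [ 0.12 16.75]
29.0 122 r 9.14 axis x,z [-0.13 17.24]
32.0 93 r 4.68 axis x,z [ 0.3  16.28]
35.0 90 r 4.7 axis x,z [ 0.06 16.75]
38.0 95 r 4.7 axis x,z [ 0.1  16.66]
41.0 88 r 4.71 axis x,z [-0.15 17.13]
pos [ 0.4961 -0.2112  0.2149] bead tip y [7.5 7.5 7.5 7.5 7.6]
```

View pics/w8c.png

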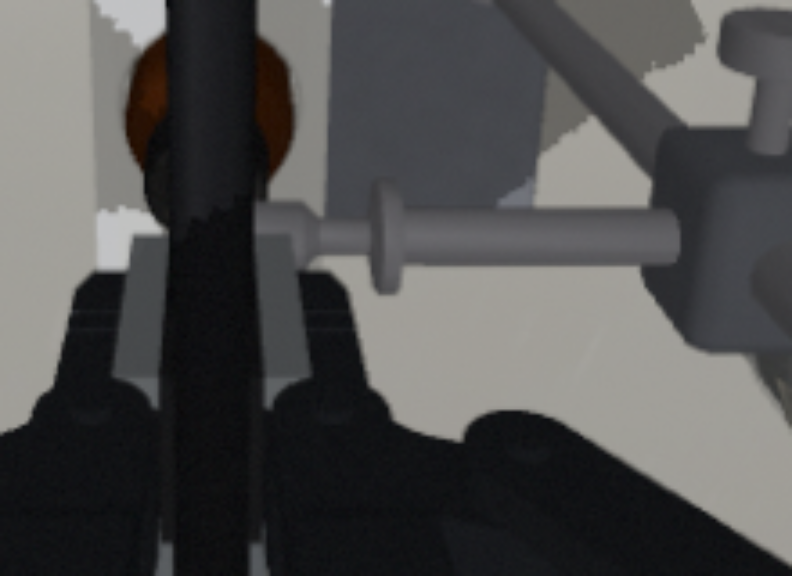

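The bead is right in front of the plate at about crop (285,232), within 0.5 mm of the hole axis. Now I insert in small steps and check the force.

```bash
python3 -m handwheel '[{"tx":0.2,"ty":2,"tz":0.4,"roll":0},{"tx":0,"ty":2,"tz":0,"roll":0},{"tx":0,"ty":1,"tz":0,"roll":0},{"tx":0,"ty":1,"tz":0,"roll":0},{"tx":0,"ty":0.5,"tz":0,"roll":0},{"tx":0,"ty":0,"tz":0,"roll":0}]'
python3 - <<'E'
from h import *
A=[]
for i in range(4): A.append(pose()[:3,:3].T@ctrl.get_obs()['contact_force']); optics.get_image('wrist')
print(np.mean(A,0).round(2),pose()[:3,3])
E
```

```text
t: 9.55
tool_pos: [0.5024, -0.2089, 0.2143]
tool_rot: [-1.851, -2.537, 0.0]
contact_force: [-0.3, 0.5, -5.9]
opening: 0.0083
grip_force: 98.1
[ 0.11 -0.13  5.89] [ 0.50234758 -0.20896634  0.21436306]
```

```bash
cat > f.py <<'E'
from h import *
A=[]
for i in range(5): A.append(pose()[:3,:3].T@ctrl.get_obs()['contact_force']); optics.get_image('wrist')
print(np.mean(A,0).round(2),pose()[:3,3])
E
python3 -m handwheel '[{"tx":0,"ty":0,"tz":0.4,"roll":0},{"tx":0,"ty":0,"tz":0,"roll":0},{"tx":0,"ty":0,"tz":0,"roll":0}]'; python3 f.py
python3 -m handwheel '[{"tx":0,"ty":1,"tz":0,"roll":0},{"tx":0,"ty":1,"tz":0,"roll":0},{"tx":0,"ty":0,"tz":0,"roll":0}]'; python3 f.py
```

```text
t: 10.0
tool_pos: [0.5024, -0.2091, 0.2143]
tool_rot: [1.852, 2.538, 0.0]
contact_force: [-0.4, 0.8, -5.2]
opening: 0.0083
grip_force: 98.1
[0.24 0.04 5.45] [ 0.50242457 -0.20905263  0.21424889]
t: 10.5
tool_pos: [0.5045, -0.2084, 0.2142]
tool_rot: [1.852, 2.538, 0.0]
contact_force: [-0.2, -0.7, -6.9]
opening: 0.0082
grip_force: 98.2
[-0.01  0.14  5.73] [ 0.50437864 -0.20844517  0.21418798]
```

```bash
python3 -m handwheel '[{"tx":0,"ty":1.5,"tz":0,"roll":0},{"tx":0,"ty":1.5,"tz":0,"roll":0},{"tx":0,"ty":0,"tz":0,"roll":0},{"tx":0,"ty":0,"tz":0,"roll":0}]'; python3 f.py
python3 -m handwheel '[{"tx":0,"ty":1.5,"tz":0,"roll":0},{"tx":0,"ty":1.5,"tz":0,"roll":0},{"tx":0,"ty":0,"tz":0,"roll":0},{"tx":0,"ty":0,"tz":0,"roll":0}]'; python3 f.py
```

```text
t: 11.08
tool_pos: [0.5073, -0.2075, 0.2142]
tool_rot: [1.852, 2.538, 0.0]
contact_force: [0.0, -0.2, -4.0]
opening: 0.0083
grip_force: 98.2
[0.18 0.39 4.9 ] [ 0.50717212 -0.20754236  0.21424016]
t: 11.67
tool_pos: [0.5101, -0.2066, 0.2142]
tool_rot: [1.852, 2.538, 0.0]
contact_force: [0.2, 0.7, -4.9]
opening: 0.0084
grip_force: 98.2
[-0.15  0.28  4.74] [ 0.51000193 -0.20663455  0.21422164]
```

```bash
python3 -m handwheel '[{"tx":0,"ty":2,"tz":0,"roll":0},{"tx":0,"ty":2,"tz":0,"roll":0},{"tx":0,"ty":1.5,"tz":0,"roll":0},{"tx":0,"ty":1,"tz":0,"roll":0},{"tx":0,"ty":0,"tz":0,"roll":0},{"tx":0,"ty":0,"tz":0,"roll":0}]'; python3 f.py
sed -i 's/C\[...,1\]>4)&(C\[...,1\]<75/C[...,1]>4)\&(C[...,1]<50/; s/arange(5,43,3)/arange(2,14,1)/; s/-y0)<1.5/-y0)<.5/' pin.py; python3 pin.py
```

```text
t: 12.42
tool_pos: [0.5163, -0.2046, 0.2142]
tool_rot: [-1.852, -2.538, 0.0]
contact_force: [-1.0, -0.5, -4.4]
opening: 0.0079
grip_force: 98.3
[-0.13  0.02  4.47] [ 0.51614457 -0.20463643  0.21414959]
grip n 2321 z [-27.07 -26.38 -25.85 -25.17] x by bins [(20, [24.03, 0.9, -25.94]), (36, [40.1, 0.5, -25.89]), (50, [54.16, 0.5, -25.6])]
grip end row 144 expected [[256.7, 146.7], [256.8, 141.9]] cols 246 271
7.0 10 r 2.94 axis x,z [ 5.86 12.35]
8.0 29 r 6.87 axis x,z [ 7.6  17.66]
9.0 28 r 7.91 axis x,z [ 6.4  22.35]
10.0 40 r 6.73 axis x,z [ 5.79 20.95]
11.0 15 r 5.9 axis x,z [ 4.83 21.  ]
12.0 11 r 1.92 axis x,z [ 2.93 15.92]
13.0 17 r 3.56 axis x,z [ 1.39 15.34]
pos [ 0.5162 -0.2047  0.2142] bead tip y [7.3 7.4 7.4 7.4 7.4]
```

```bash
python3 -m handwheel '[{"tx":0,"ty":0,"tz":1,"roll":0},{"tx":0,"ty":0,"tz":1,"roll":0},{"tx":0,"ty":0,"tz":0.5,"roll":0},{"tx":0,"ty":0,"tz":0,"roll":0},{"tx":0,"ty":0,"tz":0,"roll":0}]'; python3 f.py
python3 -m handwheel '[{"tx":0,"ty":0,"tz":0.4,"roll":0},{"tx":0,"ty":0,"tz":0.3,"roll":0},{"tx":0,"ty":0,"tz":0,"roll":0},{"tx":0,"ty":0,"tz":0,"roll":0}]'; python3 f.py
```

```text
t: 13.13
tool_pos: [0.5161, -0.2046, 0.2115]
tool_rot: [-1.852, -2.538, 0.0]
contact_force: [-0.5, 0.2, -4.9]
opening: 0.0081
grip_force: 98.3
[-0.04 -0.28  4.39] [ 0.51623399 -0.20466147  0.21175357]
t: 13.72
tool_pos: [0.5162, -0.2046, 0.2109]
tool_rot: [-1.852, -2.538, -0.0]
contact_force: [0.6, 0.2, -4.0]
opening: 0.0081
grip_force: 98.3
[0.24 0.35 4.72] [ 0.51619899 -0.20464299  0.21097285]
```

```bash
python3 -m handwheel '[{"tx":0,"ty":0,"tz":0.3,"roll":0},{"tx":0,"ty":0,"tz":0,"roll":0},{"tx":0,"ty":0,"tz":0,"roll":0}]'; python3 f.py
python3 -m handwheel '[{"tx":0,"ty":0,"tz":0.3,"roll":0},{"tx":0,"ty":0,"tz":0,"roll":0},{"tx":0,"ty":0,"tz":0,"roll":0}]'; python3 f.py
```

```text
t: 14.22
tool_pos: [0.5162, -0.2046, 0.2106]
tool_rot: [-1.852, -2.538, 0.0]
contact_force: [-1.2, -0.1, -5.1]
opening: 0.0084
grip_force: 98.3
[ 0.03 -0.35  4.53] [ 0.51620255 -0.20464175  0.2106918 ]
t: 14.72
tool_pos: [0.5162, -0.2046, 0.2104]
tool_rot: [-1.852, -2.538, 0.0]
contact_force: [0.7, -0.0, -4.9]
opening: 0.0081
grip_force: 98.3
[0.08 0.33 4.44] [ 0.51619709 -0.20462505  0.21033968]
```

```bash
python3 -m handwheel '[{"tx":0,"ty":0,"tz":0.3,"roll":0},{"tx":0,"ty":0,"tz":0,"roll":0},{"tx":0,"ty":0,"tz":0,"roll":0}]'; python3 f.py
python3 -m handwheel '[{"tx":0,"ty":0,"tz":0.3,"roll":0},{"tx":0,"ty":0,"tz":0,"roll":0},{"tx":0,"ty":0,"tz":0,"roll":0}]'; python3 f.py
```

```text
t: 15.22
tool_pos: [0.5162, -0.2046, 0.2101]
tool_rot: [-1.852, -2.538, -0.0]
contact_force: [0.3, -0.0, -4.2]
opening: 0.0085
grip_force: 98.3
[0.39 0.33 4.22] [ 0.51621719 -0.20460987  0.21008488]
t: 15.72
tool_pos: [0.5162, -0.2046, 0.2098]
tool_rot: [1.852, 2.538, 0.0]
contact_force: [-0.7, 0.6, -4.5]
opening: 0.0083
grip_force: 98.3
[-0.25 -0.24  5.09] [ 0.51620011 -0.20460048  0.20975963]
```

```bash
python3 -m handwheel '[{"tx":0,"ty":0,"tz":0.3,"roll":0},{"tx":0,"ty":0,"tz":0,"roll":0},{"tx":0,"ty":0,"tz":0,"roll":0}]'; python3 f.py
python3 -m handwheel '[{"tx":0,"ty":0,"tz":0.3,"roll":0},{"tx":0,"ty":0,"tz":0,"roll":0},{"tx":0,"ty":0,"tz":0,"roll":0}]'; python3 f.py
```

```text
t: 16.22
tool_pos: [0.5162, -0.2046, 0.2096]
tool_rot: [1.852, 2.538, 0.0]
contact_force: [-0.3, -0.3, -4.0]
opening: 0.0082
grip_force: 98.3
[-0.06  0.14  4.48] [ 0.51624592 -0.2046337   0.20955764]
t: 16.72
tool_pos: [0.5163, -0.2047, 0.2094]
tool_rot: [1.852, 2.538, 0.0]
contact_force: [-1.0, -0.6, -2.0]
opening: 0.008
grip_force: 98.5
[ 0.1  -0.21  2.29] [ 0.51628039 -0.20465696  0.20939341]
```

The weight is going onto the pin. A touch more, then open.

```bash
python3 -m handwheel '[{"tx":0,"ty":0,"tz":0.2,"roll":0},{"tx":0,"ty":0,"tz":0,"roll":0},{"tx":0,"ty":0,"tz":0,"roll":0}]'; python3 f.py
python3 -m handwheel '[{"tx":0,"ty":0,"tz":0,"roll":0},{"tx":0,"ty":0,"tz":0,"roll":0},{"tx":0,"ty":0,"tz":0,"roll":0},{"tx":0,"ty":0,"tz":0,"roll":0},{"tx":0,"ty":0,"tz":0,"roll":0},{"tx":0,"ty":0,"tz":0,"roll":0}]' 28; python3 f.py; python3 - <<'E'
from h import *
im,d,c=shot('scene','s3.png'); im=cv2.imread('pics/s3.png')[150:280,230:370]; cv2.imwrite('pics/s3c.png',cv2.resize(im,None,fx=4.4,fy=4.4,interpolation=cv2.INTER_CUBIC))
E
```

```text
t: 17.22
tool_pos: [0.5163, -0.2047, 0.2093]
tool_rot: [1.852, 2.537, 0.0]
contact_force: [-1.0, -0.5, -0.9]
opening: 0.008
grip_force: 98.8
[ 0.54 -0.79  0.55] [ 0.51629126 -0.20467349  0.20922986]
t: 17.97
tool_pos: [0.5163, -0.2047, 0.2091]
tool_rot: [1.852, 2.537, 0.0]
contact_force: [0.7, -0.1, -0.3]
opening: 0.0279
grip_force: 0.0
[0.03 0.01 0.1 ] [ 0.51619979 -0.2046266   0.20898507]
```

View pics/s3c.png

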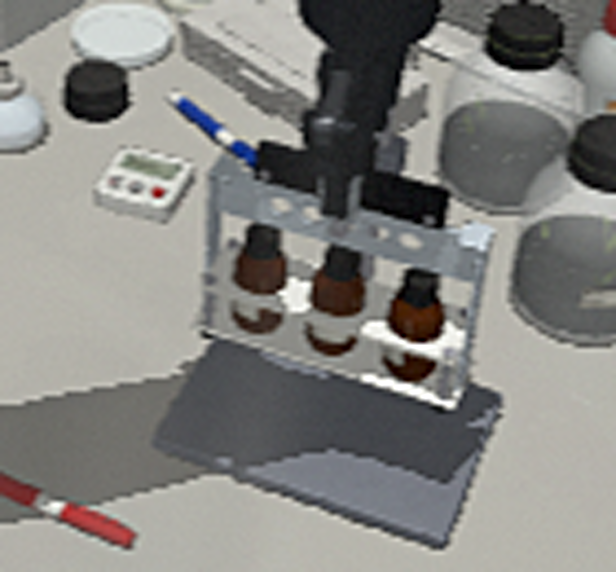

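The carrier hangs level from the middle hole with all three bottles in it, and the fingers are open around the grip. I retreat straight up and check.

```bash
python3 -m handwheel '[{"tx":0,"ty":0,"tz":-3,"roll":0},{"tx":0,"ty":0,"tz":-8,"roll":0},{"tx":0,"ty":0,"tz":-15,"roll":0},{"tx":0,"ty":0,"tz":-25,"roll":0},{"tx":0,"ty":0,"tz":-30,"roll":0},{"tx":0,"ty":0,"tz":-30,"roll":0},{"tx":0,"ty":0,"tz":-20,"roll":0},{"tx":0,"ty":0,"tz":0,"roll":0},{"tx":0,"ty":0,"tz":0,"roll":0},{"tx":0,"ty":0,"tz":0,"roll":0},{"tx":0,"ty":0,"tz":0,"roll":0},{"tx":0,"ty":0,"tz":0,"roll":0}]'; python3 - <<'E'
from h import *
for i in range(3):
    im,d,c=shot('wrist'); C=cloud(c,d); g=im.astype(int).max(2); T=pose()
    m=(g<70)&(C[...,2]>.20)&(C[...,2]<.25)&(np.hypot(C[...,0]-.515,C[...,1]+.205)<.075)
    P=C[m]; L=(P-T[:3,3])@T[:3,:3]*1000
    print(len(P),L.min(0).round(1),L.max(0).round(1),[ (lo,(P[(L[:,0]>=lo)&(L[:,0]<lo+16)][:,2].max()*1000).round(1),np.median(L[(L[:,0]>=lo)&(L[:,0]<lo+16)][:,1]).round(1)) for lo in (-56,-30,0,15,40)])
    for _ in range(6): optics.get_image('wrist')
im,d,c=shot('wrist','w9.png')
E
```

```text
t: 19.27
tool_pos: [0.5156, -0.2043, 0.338]
tool_rot: [-1.85, -2.535, 0.001]
contact_force: [-0.4, 0.3, 0.1]
opening: 0.0279
grip_force: 0.0
2275 [-57.1  -7.1 100.9] [ 66.6  74.3 138.2] [(-56, np.float64(236.9), np.float64(1.6)), (-30, np.float64(237.1), np.float64(2.0)), (0, np.float64(237.2), np.float64(55.5)), (15, np.float64(237.4), np.float64(1.1)), (40, np.float64(237.1), np.float64(1.1))]
2298 [-68.3  -8.  102. ] [ 67.3  73.6 139.8] [(-56, np.float64(237.2), np.float64(1.2)), (-30, np.float64(237.1), np.float64(1.2)), (0, np.float64(237.6), np.float64(56.1)), (15, np.float64(237.1), np.float64(0.7)), (40, np.float64(237.2), np.float64(1.1))]
2289 [-57.7  -8.  102.6] [ 67.2  73.7 140. ] [(-56, np.float64(236.6), np.float64(0.4)), (-30, np.float64(236.8), np.float64(1.2)), (0, np.float64(237.1), np.float64(55.0)), (15, np.float64(237.4), np.float64(1.1)), (40, np.float64(237.0), np.float64(1.1))]
```

View pics/w9.png

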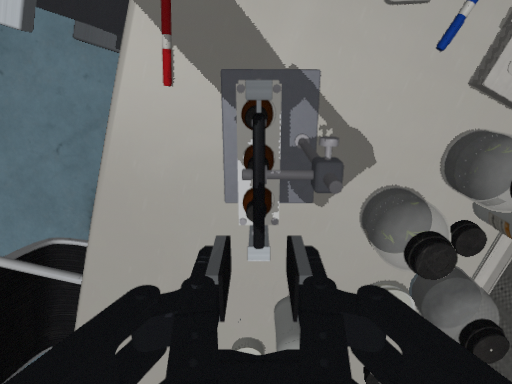

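The carrier hangs level and at rest. Its top is at about 0.237 m all along, so the underside is near 0.091 m, and the bead shows in front of the plate at (247,173).

```bash
python3 -c "
from station import ctrl; print(ctrl.finish_job())"
```

```text
the job is handed in; nothing more can be done
None
```

The full bottle is the middle one, so I hung the carrier by hole3 in the pin's groove; it hangs level and still with all three bottles in it and the gripper clear, and the job is handed in (no verdict was shown).

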